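# Pack the drying tray, then crack the stuck lid of the drying box and hold it ajar

## Robot

A 6-joint arm with a two-finger parallel gripper is mounted at the origin on the work surface. World frame = base frame: x ahead of the robot, y to its left, z up, the work surface at z = 0. Lengths are in mm, angles in degrees, forces in N, time in s.
With the tool pointing down it reaches from about 325 to 925 mm from the base axis. Payload 3.1 kg.
Tool frame: the origin (TCP) lies at the very end of the fingers, on their centre line; the grasp point (between the pads) lies grasp_offset behind it (grasp_offset is the distance from the TCP to the grasp point, in mm); z points along the fingers, x is the direction in which the jaws open and shut, and the axes are right-handed (so a half turn about z gives the same grasp; the last joint's range is limited). The gripper opens to 85 mm and grips with 20 to 120 N. Pads are 22 mm wide; open, the fingers measure 114 mm over their backs; the gripper's body (76 mm by 85 mm) begins 54 mm behind the grasp point. The pads swing forward as they close: fully open they stand 13 mm farther back than shut.
Start: joints at [61.18, 12.427, 92.441, -0, 75.132, -6.429], TCP at [238.063, 577.897, 231.3] pointing down, gripper open.
Joint ranges: [-157.48, 157.48], [-44.54, 120.13], [17.64, 146.25], [-64.5, 244.5], [7.68, 150.69], [-147.95, 147.95]. Speed limits (degrees/s): [159.86, 159.86, 180, 180, 180, 180].

## Interface

Orientations are given as [roll, pitch, yaw] about the fixed x, y, z axes, in that order (R = Rz(yaw) Ry(pitch) Rx(roll)).
In Python, from station import * gives the robot as it stands. Calls block until the motion is done:
- goto(position, orientation): joint-space move of the TCP to a pose.
- move_l(position, attitude=None, speed=150): straight line of the TCP; attitude=None keeps the orientation; speed is the mean speed in mm/s.
- move_j(angles): joint-space move.
- grip(opening, squeeze=None): finger opening in mm; squeeze is the grip in N (None keeps the last); returns when the fingers have stopped.
- wait(seconds).
- solve_ik(position, orientation): joint angles nearest the present ones, or None.
- get_obs(): the state.
- get_image(name): name is "scene" or "top" or "wrist"; returns the picture (420x560x3 uint8, red, green, blue); there is no depth.
- get_calibration(name): a dict with "fx", "fy", "cx", "cy" (pixels), "D" ([k1, k2, p1, p2, k3] as OpenCV has them; the pictures are not rectified), "R" (3x3) and "t" (3): a world point X has camera coordinates R X + t; the wrist camera has in their place "mount" (4x4, takes a point from camera to tool coordinates, whose origin is the TCP and whose axes are the tool frame's). Camera axes: x right, y down, z forward; pixel columns grow to the right and rows downward; lengths in mm; the calibration is good to about 2 mm. A picture is of the moment at which its call begins: read the wrist's pose just before it. get_calibration takes no time and is no camera call.
A pose or a line that the arm cannot do raises Unreachable and nothing moves.
- sign_off(): hands the job in, once; it reports no verdict.
Trained networks look in the newest picture that a camera, given by its name, has taken for a name from the list of things; names that differ only in an ending like _2 or _b are one class to them, and where a whole thing is asked for, a point or a joint stands for the part that bears it (a point fixed in the world has none). Each returns a list of dicts, best first, with "score" (0 to 1); they miss things now and then, are a little off and sometimes report something else, mostly with a low value. They report only what shows in the picture. A call takes as long as a camera call. They do not tell look-alikes from the thing itself.
- spot_in(name, camera): "extent" ([centre column, centre row, width, height] in pixels, round what is visible of it).
- regions_of(name, camera): "region" (420x560 bool, what is visible of it) and "extent" ([centre column, centre row, width, height] in pixels, round what is visible of it).
The state is a dict: "t": time; "joint_pos": joint angles; "qvel": joint speeds; "effort": joint torques, N m; "tcp_pos": TCP position; "ee_rot": TCP orientation; "wrist_force": force on the tool from outside, world axes, zero at the start; "moment": the same for the moment, N m; "grip_width": finger opening in mm.
Only numpy, scipy, OpenCV 4.12 (cv2) and the standard library are available. Lean on these libraries where they do the work, as an engineer would, in place of code of your own. Each camera call takes 0.05 s, during which the arm holds its last target. There are 200 camera calls.

## Task

Make the last two stool feet ready to dry: stand the loose round foot and the loose square foot upright, side by side, in the gap in the middle of the drying tray, flat on its floor, and let go of them. Only then, so that the drying box stays shut until the tray is full, take its lid by the bar handle, break it free of its sticky seal without throwing it open, and vent the box: finish while still holding the lid by the handle, still and just ajar, about two fingers (35 mm) open at the front edge. Leave the feet already in the tray standing there and everything else on the bench where it is.

Things in the scene. Friction and masses are not known exactly. Their poses are not given: they have to be found in the camera images.
- round_foot: loose turned wooden stool foot, round, standing upright on the bench: 48 mm diameter and straight from 26 mm to its top at 65 mm, tapering below that to 38 mm at the base; small dark drilled hole in the top; about 85 g. Origin: centre of its underside, z up along its axis.
- square_foot: loose planed wooden stool foot, square, standing upright on the bench: 46 x 46 mm, 65 mm high, its lowest 4 mm stepped in to 40 x 40 mm; small dark drilled hole in the top; about 95 g. Origin: centre of its underside, x and y square to its faces, z up.
- tray: drying tray of folded steel sheet, fixed to the bench: a narrow trough for one row of four feet, inside 54 mm (its x) by 202 mm (its y), walls 3 mm thick, rim 22 mm above the bench, floor 3 mm thick. Origin: centre of its underside. A foot already stands at each end, leaving a gap about 105 mm long in the middle (along its y).
- tray_round: a round foot like the loose one, already standing loose in the tray at one end. Origin: centre of its underside.
- tray_square: a square foot like the loose one, already standing loose in the tray at the other end. Origin: centre of its underside.
- drying_box: fixed grey steel box 240 mm (its x) by 300 mm (its y), rim 118 mm above the bench; dial and two released latches on its front (its -x side, towards the robot); hinged lid with a clear panel, 12 mm thick, reaching 247 mm forward of the hinge. Origin: centre of its underside. Hinge line along its y at x = +120 mm, z = 118 mm; the lid's front edge rises.
- lid (a joint): opening angle of the lid, rad, 0 = shut, grows as its front rises (to 1.4); 0.14 = 35 mm at the front edge. A rubber bead under its front sticks in the springy rim seal: 13 to 24 N straight up at the handle breaks it free, peak within 0.02 rad (4 mm); from 0.055 rad (12 mm) on only the weight remains (3 to 6 N at the handle). Let go, it falls back onto the seal (below 0.06).
- handle_bar (a point): middle of the steel bar handle on the lid's top near its front: round bar 12 mm in diameter, 110 mm long along the box's y, on two posts 98 mm apart, 27 mm of free height under it, its middle 33 mm above the lid's top face. With the lid shut it lies 102 mm in front of the box's centre (its -x) and 163 mm above the bench. Axes: the box's, turning with the lid.
- lid_edge (a point): middle of the lid's front lower edge, 247 mm forward of the hinge; with the lid shut 118 mm above the bench.
- wax_jar: bystander: amber glass jar with a dark metal lid, 64 mm diameter, 58 mm high. Origin: centre of its underside.
- tape_roll: bystander: roll of pale tape lying flat, 84 mm outside diameter, 60 mm hole, 25 mm high. Origin: centre of its underside.
- hammer: bystander: hammer 280 mm long lying on the bench. Origin: on its underside, x along the handle.
- tub: bystander: open white plastic tub, 96 mm diameter at the rim, 52 mm high. Origin: centre of its underside.
- try_square: bystander: try square lying flat, wooden stock 90 mm, steel blade 150 mm, 14 mm thick. Origin: centre of the stock's underside.
- offcut: bystander: plywood offcut 110 x 50 x 12 mm lying flat. Origin: centre of its underside.
There are look-alikes about, which are no part of the job. What is shaped like the square_foot but purple or turquoise is not meant. What is shaped like the tray_round but green is not meant.

How it is judged (in metres and radians):
On the way, in this order (a step that is already met when the one before it is completed fails the run):
1. both loose feet stand upright in the gap of the tray, on its floor, let go (x of round_foot in the frame of tray between -0.008 and 0.008 m and y of round_foot in the frame of tray between -0.058 and 0.058 m and z of round_foot in the frame of tray between -0.002 and 0.007 m and angle between each of round_foot, square_foot's own z axis and vertical below 0.1 rad and x of square_foot in the frame of tray between -0.008 and 0.008 m and y of square_foot in the frame of tray between -0.058 and 0.058 m and z of square_foot in the frame of tray between -0.002 and 0.007 m and contact force between each of round_foot, square_foot and the fingers below 0.1 N), for 0.2 s.
2. the lid has broken free of its seal, raised by its handle (value of joint lid above 0.065 rad and contact force between drying_box and the fingers above 1 N and distance between the grasp point and handle_bar below 0.05 m), for 0.1 s.
At the end, for the whole second after the job is handed in: For the last second the fingers hold the handle (over 1.5 N) with the lid still, 0.08 to 0.22 rad (20 to 54 mm) open, nothing else touching box or lid. All four feet stand upright (within 0.1 rad) on the tray's floor, the two new ones released, in the gap, within 58 mm of the tray's middle (all of step 1 and x of tray_round in the frame of tray between -0.008 and 0.008 m and y of tray_round in the frame of tray between -0.085 and 0.085 m and z of tray_round in the frame of tray between -0.002 and 0.007 m and angle between each of tray_round, tray_square's own z axis and vertical below 0.1 rad and x of tray_square in the frame of tray between -0.008 and 0.008 m and y of tray_square in the frame of tray between -0.085 and 0.085 m and z of tray_square in the frame of tray between -0.002 and 0.007 m and value of joint lid between 0.08 and 0.22 rad and velocity of joint lid between -0.08 and 0.08 rad/s and contact force between drying_box and the fingers above 1.5 N and distance between the grasp point and handle_bar below 0.05 m and contact force between drying_box and round_foot below 0.2 N and contact force between drying_box and square_foot below 0.2 N and contact force between drying_box and tray_round below 0.2 N and contact force between drying_box and tray_square below 0.2 N and contact force between drying_box and wax_jar below 0.2 N and contact force between drying_box and tape_roll below 0.2 N and contact force between drying_box and hammer below 0.2 N and contact force between drying_box and tub below 0.2 N and contact force between drying_box and try_square below 0.2 N and contact force between drying_box and offcut below 0.2 N and linear speed of each of round_foot, square_foot, tray_round, tray_square below 0.03 m/s); the arm keeps its last pose, push and grip.
It fails at once if the lid is opened before both feet stand in the tray (value of joint lid above 0.035 rad and not (x of round_foot in the frame of tray between -0.008 and 0.008 m and y of round_foot in the frame of tray between -0.058 and 0.058 m and z of round_foot in the frame of tray between -0.002 and 0.007 m and angle between each of round_foot, square_foot's own z axis and vertical below 0.1 rad and x of square_foot in the frame of tray between -0.008 and 0.008 m and y of square_foot in the frame of tray between -0.058 and 0.058 m and z of square_foot in the frame of tray between -0.002 and 0.007 m)).
It fails at once if the lid is thrown open (beyond 0.4 rad, about 95 mm at the front edge) (value of joint lid above 0.4 rad).
It fails at once if a bystander is disturbed (moved more than 25 mm) (distance of any of wax_jar, tape_roll, hammer, tub, try_square, offcut from where it was at the start of the episode above 0.025 m).
It also fails if it takes over 64 s, if anything falls off the work surface, if the arm or the gripper's body presses on something with over 40 N, if the wrist force passes 120 N, or if a joint passes its speed limit or range.

## Working session

There is one attempt and no reset: what is moved stays moved. The work goes in short steps, each a Python script; the robot and the scene stay as the last script left them, time stands still between calls to the robot, and variables do not carry over. Pictures are saved under pics/ and viewed, about 8 in all and at most 12, crops included, and the job is handed in when it is done.

```bash
mkdir -p pics
python3 - <<'E'
from station import *
import cv2
for n in("scene","top"):
    im=get_image(n); cv2.imwrite(f"pics/{n}0.png",im[:,:,::-1])
    c=get_calibration(n); print(n,{k:(v.tolist() if hasattr(v,'tolist') else v) for k,v in c.items()})
    for o in("round_foot","square_foot","tray","drying_box","handle_bar"):
        try: print(o,[(round(d["score"],2),[round(float(x)) for x in d["extent"]]) for d in spot_in(o,n)])
        except Exception as e: print(o,e)
print(get_calibration("wrist")); o=get_obs(); print(o)
try: print(grasp_offset)
except Exception as e: print(e)
E
```

```text
scene {'fx': 386.9450406749747, 'fy': 386.9450406749747, 'cx': 283.71087224060716, 'cy': 210.397525547643, 'D': [-0.0456473793665606, 0.0, 0.0, 0.0, 0.0], 'R': [[-0.1889951031230321, 0.9819001018823786, 0.012370970814294821], [0.628556581214985, 0.13064373849619318, -0.7667130087608192], [-0.7544517712928004, -0.13712914903517776, -0.6418707979633002]], 't': [177.56958444604393, -261.71691671143935, 1496.1221519540782]}
round_foot [(0.72, [193, 191, 15, 26]), (0.38, [435, 245, 158, 112])]
square_foot [(0.96, [336, 191, 18, 31]), (0.93, [330, 233, 19, 28]), (0.57, [318, 210, 17, 25])]
tray [(0.95, [241, 247, 90, 24])]
drying_box [(0.65, [434, 246, 160, 110]), (0.19, [212, 240, 20, 27])]
handle_bar [(0.91, [436, 231, 156, 79]), (0.33, [337, 318, 46, 51])]
top {'fx': 512.2480255913108, 'fy': 512.2480255913108, 'cx': 282.5792475333169, 'cy': 213.08726680980155, 'D': [-0.049695772245816734, 0.0, 0.0, 0.0, 0.0], 'R': [[-0.0088297286994845, -0.9997558337993812, 0.02025607748793107], [-0.9961260815925378, 0.0070216764061794, -0.08765572218368718], [0.08749208799766038, -0.020951583342326947,
[... 854 characters left out ...]
     1.00000000e+00]])}
{'t': 0.6, 'joint_pos': array([ 6.11794433e+01,  1.24252096e+01,  9.24371583e+01,  3.80172722e-04,
        7.51324919e+01, -6.42828078e+00]), 'qvel': array([-0.04457821, -0.0535788 , -0.06305056, -0.0418564 ,  0.01870222,
       -0.03412523]), 'effort': array([-1.31888155e-04, -3.96582806e+01, -3.04030824e+01, -2.07884773e-04,
        1.20924255e-03,  1.56163829e-06]), 'tcp_pos': array([238.08758647, 577.92365983, 231.3597745 ]), 'ee_rot': array([ 1.79999790e+02, -5.14905484e-03,  6.76076265e+01]), 'wrist_force': array([ 0.36632106,  0.72555189, -0.47361321]), 'moment': array([ 0.00804836, -0.03581328,  0.01951671]), 'grip_width': 85.23873294461933}
18.700000000000003
```

View pics/scene0.png

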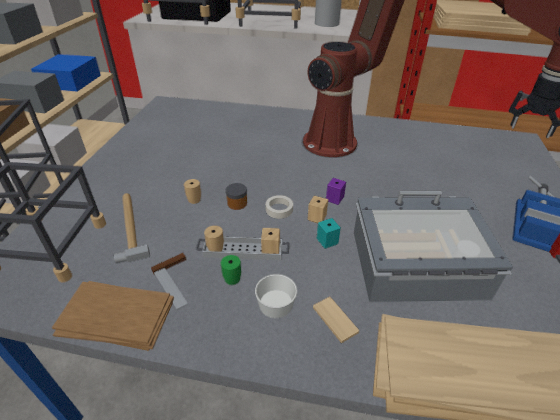

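View pics/top0.png

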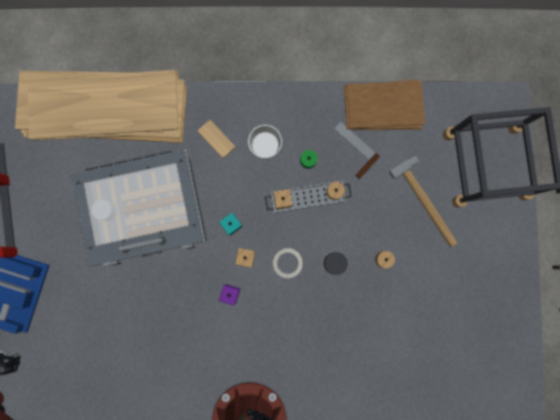

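The top view shows the natural-wood loose feet: round at (386,259) and square at (245,258). The look-alikes are purple (229,295), turquoise (230,224) and green (309,158). The tray is at (310,196), holding a square foot at (283,198) and a round one at (337,190). The box is at (138,207), with its handle at (142,242). Next I'll compute rough positions and look closer with the wrist camera.

```bash
cat > h.py <<'E'
from station import *
import numpy as np, cv2
from scipy.spatial.transform import Rotation as Ro
def cam(n,o=None):
    c=get_calibration(n); K=np.array([[c["fx"],0,c["cx"]],[0,c["fy"],c["cy"]],[0,0,1]]); D=np.array(c["D"])
    if n=="wrist":
        o=o or get_obs(); T=np.eye(4); T[:3,:3]=Ro.from_euler("xyz",o["ee_rot"],degrees=True).as_matrix(); T[:3,3]=o["tcp_pos"]
        M=np.linalg.inv(T@np.array(c["mount"])); return K,D,M[:3,:3],M[:3,3]
    return K,D,np.array(c["R"]),np.array(c["t"])
def ray(C,uv,z):
    K,D,R,t=C; p=cv2.undistortPoints(np.array(uv,float).reshape(-1,1,2),K,D).reshape(-1,2)
    d=np.c_[p,np.ones(len(p))]@R; o=-R.T@t
    return o+d*((z-o[2])/d[:,2])[:,None]
def proj(C,X):
    K,D,R,t=C; return cv2.projectPoints(np.array(X,float).reshape(-1,3),cv2.Rodrigues(R)[0],t,K,D)[0].reshape(-1,2)
def shot(n,f):
    o=get_obs(); im=get_image(n); cv2.imwrite(f"pics/{f}.png",im[:,:,::-1]); return im,cam(n,o)
E
python3 - <<'E'
from h import *
C=cam("top");S=cam("scene")
for n,a,b,z in(("round",(386,259.5),(193,183),65),("square",(245,258),(319.5,202),65),("traysq",(283,198.5),(271,233.5),68),("trayrd",(337,190),(214,231),68),("handle",(142,242),(420,192),163),("purple",(229,295),(338,183),65),("turq",(230,224),(328.5,225),65)):
    print(n,ray(C,a,z).round(0),ray(S,b,z).round(0))
im=cv2.imread("pics/top0.png")
cv2.imwrite("pics/crop1.png",cv2.resize(im[120:310,60:420],None,fx=2.2,fy=2.2,interpolation=2))
E
```

```text
round [[ 444. -382.   65.]] [[ 442. -377.   65.]]
square [[452.   6.  65.]] [[455.  11.  65.]]
traysq [[ 614. -100.   68.]] [[615. -97.  68.]]
trayrd [[ 637. -250.   68.]] [[ 636. -244.   68.]]
handle [[494. 263. 163.]] [[484. 267. 163.]]
purple [[352.  49.  65.]] [[351.  55.  65.]]
turq [[545.  47.  65.]] [[548.  46.  65.]]
```

View pics/crop1.png

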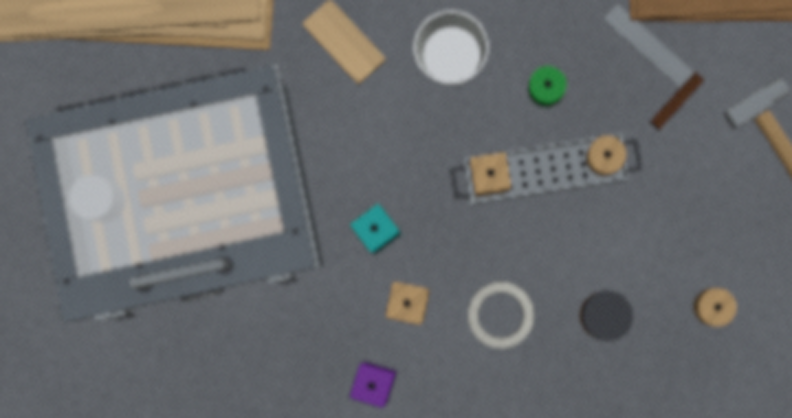

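Crop: the natural-wood square foot is at (407,303), the round one at (717,307), and the coloured ones are clearly different. Now wrist views of the square foot, the tray and the round foot.

Run:
```python
from h import *
import pickle
out={}
ims=[]
for n,p,yaw in(("sq",[452,8,175],80),("tray",[626,-174,205],8.7),("rd",[443,-380,175],8.7)):
    goto(p,[180,0,yaw]); wait(.3)
    im,C=shot("wrist","w_"+n); out[n]=(im,C); ims.append(im)
    print(n,get_obs()["t"],get_obs()["joint_pos"].round(0))
pickle.dump(out,open("w.pkl","wb"))
m=np.vstack([np.hstack(ims[:2]),np.hstack([ims[2],0*im])])
cv2.imwrite("pics/m1.png",cv2.resize(m,(800,600))[:,:,::-1])
```

```text
sq 3.1417 [ -8.  -6. 118.   0.  68. -88.]
tray 4.4833 [-22.  17.  90.   0.  73. -30.]
rd 5.9083 [-47.  11. 101.   0.  68. -56.]
```

View pics/m1.png

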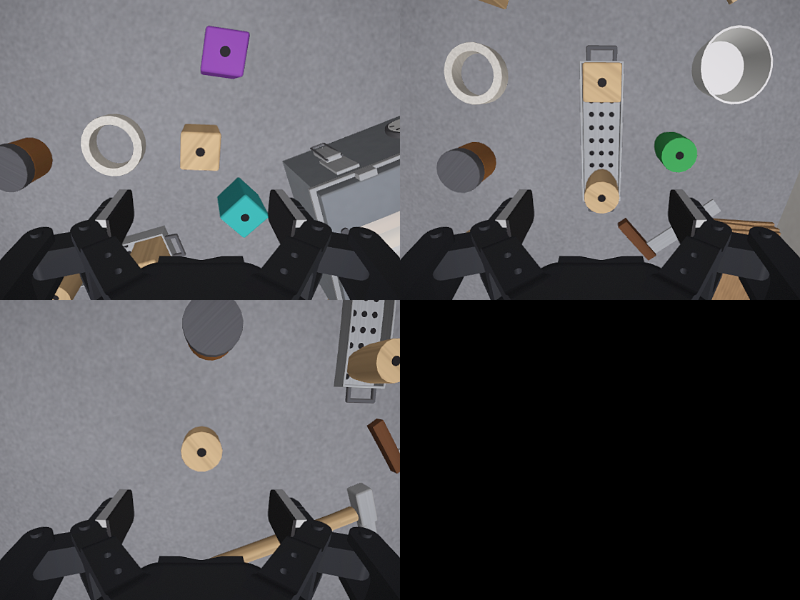

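The montage shows the square foot's hole at (200,152), the tray upright in its panel with its square foot at top and round foot at bottom, and the round foot's hole at (201,452). Now I'll measure these, with an enlarged crop of the tray.

```bash
cat >> h.py <<'E'
def top(im,C,xy,z,sq,r=40):
    """top face of a wooden foot near pixel xy: hole centre, face centre (world), yaw, sizes"""
    hsv=cv2.cvtColor(im,cv2.COLOR_RGB2HSV); x,y=map(int,xy)
    w=np.zeros(im.shape[:2],np.uint8); w[max(0,y-r):y+r,max(0,x-r):x+r]=1
    g=im.max(2)
    k=((hsv[:,:,0]<25)&(hsv[:,:,1]>60)&(hsv[:,:,2]>185)).astype(np.uint8)*w
    k=cv2.morphologyEx(k,cv2.MORPH_OPEN,np.ones((3,3),np.uint8))
    c=max(cv2.findContours(k,cv2.RETR_EXTERNAL,cv2.CHAIN_APPROX_NONE)[0],key=cv2.contourArea)
    hull=cv2.convexHull(c)
    P=ray(C,hull.reshape(-1,2),z)[:,:2].astype(np.float32)
    f=np.zeros_like(k); cv2.drawContours(f,[hull],-1,1,-1); f=cv2.erode(f,np.ones((7,7),np.uint8))
    ys,xs=np.where((g<90)&(f>0)); h=ray(C,[xs.mean(),ys.mean()],z)[0,:2] if len(xs) else None
    return h,(cv2.minAreaRect(P) if sq else cv2.minEnclosingCircle(P))
E
python3 - <<'E'
from h import *
import pickle
o=pickle.load(open("w.pkl","rb")); s=1.4
for n,v,xy,z,q in(("sq","sq",(200,148),65,1),("rd","rd",(201,152),65,0),("tsq","tray",(202,82),68,1),("trd","tray",(202,198),68,0)):
    print(n,top(*o[v],(xy[0]*s,xy[1]*s),z,q))
im=o["tray"][0]
c=cv2.rotate(im[55:305,225:345],cv2.ROTATE_90_CLOCKWISE)
cv2.imwrite("pics/trc.png",cv2.resize(c,None,fx=3.2,fy=3.2,interpolation=2)[:,:,::-1])
E
```

```text
sq (array([452.69047605,   6.8527853 ]), ((452.2049865722656, 6.870267868041992), (44.24764633178711, 44.319522857666016), 78.04890441894531))
rd (array([ 444.12740328, -381.85243699]), ((444.1037902832031, -381.5478515625), 23.511367797851562))
tsq (array([614.6201945, -98.5461885]), ((614.899169921875, -98.69451141357422), (43.91205596923828, 43.96966552734375), 8.811052322387695))
trd (array([ 637.23820006, -246.54789964]), ((637.2562866210938, -246.11683654785156), 23.51787757873535))
```

View pics/trc.png

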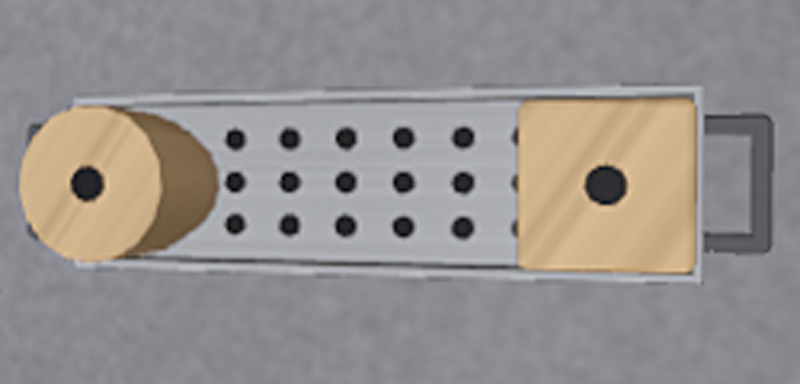

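The crop shows the rim corners at about (702,87), (702,281), (75,98) and (75,264), and the middle floor-hole row from (236,182) to (463,182). I'll use those for the tray pose.

Run:
```python
from h import *
import pickle
o=pickle.load(open("w.pkl","rb")); im,C=o["tray"]
f=lambda P:[(225+y/3.2-.35,304-x/3.2+.35) for x,y in P]
A=ray(C,f([(702,87),(702,281),(75,264),(75,98)]),22)[:,:2]
print(A.round(1)); print("sides",[np.linalg.norm(A[i]-A[i-3]).round(1) for i in range(4)],"ctr",A.mean(0))
H=ray(C,f([(236,182),(290,183),(346,182),(404,182),(463,182)]),3)[:,:2]
H2=ray(C,f([(236,138),(290,138),(346,138),(404,138),(463,138)]),3)[:,:2];H3=ray(C,f([(236,224),(290,225),(346,226),(404,226),(463,227)]),3)[:,:2]
print(H.round(1)); 
for h in(H,H2,H3):
  d=h[-1]-h[0]; print("yaw",np.degrees(np.arctan2(-d[0],d[1])))
for a,b in((A[3],A[0]),(A[2],A[1])):
  d=b-a; print("yaw side",np.degrees(np.arctan2(-d[0],d[1])))
yaw=np.radians(8.5); R=np.array([[np.cos(yaw),-np.sin(yaw)],[np.sin(yaw),np.cos(yaw)]])
c=A.mean(0)
for n,p in(("tsq",(614.8,-98.6)),("trd",(637.25,-246.3)),("holes",H.mean(0))): print(n,(np.array(p)-c)@R)
```

```text
[[ 581.3  -74.2]
 [ 638.7  -65.3]
 [ 669.7 -270. ]
 [ 612.  -279. ]]
sides [np.float64(58.1), np.float64(207.0), np.float64(58.5), np.float64(207.1)] ctr [ 625.44954986 -172.14425365]
[[ 633.  -221.7]
 [ 630.3 -201.9]
 [ 626.9 -182.2]
 [ 623.8 -162.3]
 [ 620.8 -142.7]]
yaw 8.824121405705478
yaw 8.170121535525661
yaw 8.730731947694006
yaw side 8.506853228326777
yaw side 8.613582554289543
tsq [ 0.33795907 74.31053722]
trd [  0.70991518 -75.08542708]
holes [  0.02066378 -10.12918622]
```

Everything agrees: the rim measures 58x207 mm, the yaw is 8.5° three ways, and the gap is about 102 mm. I'll pick the round foot first.

```bash
cat >> h.py <<'E'
TC=np.array([625.45,-172.15]); TY=8.57
def tw(x,y):
    a=np.radians(TY); return TC+np.array([x*np.cos(a)-y*np.sin(a),x*np.sin(a)+y*np.cos(a)])
def pick(p,yaw,sq):
    goto([*p,120],[180,0,yaw]); move_l([*p,28],[180,0,yaw],120); grip(30,40); wait(.2)
    o=get_obs(); print("gripped",o["grip_width"],o["tcp_pos"])
    move_l([*p,135],None,120); wait(.3)
    im,C=shot("wrist","held"+str(sq)); o=get_obs(); z=o["tcp_pos"][2]+37
    uv=proj(C,[*o["tcp_pos"][:2],z])[0]; h,f=top(im,C,uv,z,sq,60)
    R=Ro.from_euler("xyz",o["ee_rot"],degrees=True).as_matrix()
    print(uv,h,f,"hole in tool",R.T[:2,:2]@(h-o["tcp_pos"][:2]) if h is not None else None,o["t"],o["wrist_force"],o["grip_width"])
E
python3 - <<'E'
from h import *
pick((444.1,-381.7),8.57,0)
E
```

```text
gripped 47.19421385906757 [ 444.71483226 -382.38846334   29.03033105]
[282.96419396 313.21817783] [ 442.92984442 -380.42382346] ((442.8537902832031, -380.0763244628906), 23.33200454711914) hole in tool [-0.8083698  -1.22772482] 9.1917 [ 0.99498628  0.02894808 -1.35475059] 46.690301744136306
```

```bash
cat >> h.py <<'E'
def place(xt,yt,ot):
    p=tw(xt,yt); a=np.radians(TY); off=ot[0]*np.array([np.cos(a),np.sin(a)])+ot[1]*np.array([np.sin(a),-np.cos(a)])
    p=p-off; goto([*p,135],[180,0,TY]); wait(.2); f0=get_obs()["wrist_force"]
    move_l([*p,40],[180,0,TY],120); wait(.2); print("at 40",get_obs()["wrist_force"]-f0,get_obs()["tcp_pos"],p)
    move_l([*p,31.7],None,40); wait(.2); o=get_obs(); print("down",o["wrist_force"]-f0,o["tcp_pos"])
    grip(62); wait(.2); move_l([*p,150],None,150); print(get_obs()["t"])
E
python3 - <<'E'
from h import *
place(.2,-24.4,(-.81,-1.23))
pick((452.4,6.9),78.05,1)
E
```

```text
at 40 [-1.09355712  0.33770123 -0.80687478] [ 631.1945726  -197.71699753   41.36681183] [ 630.26804427 -197.34332152]
down [0.89712062 0.39334869 2.1794747 ] [ 630.86367544 -197.59277242   32.09034925]
13.5583
gripped 45.55705673570459 [453.67650923   6.73341444  29.10893768]
[282.01642189 315.13355369] [450.69536485   6.82456242] ((449.86651611328125, 6.9467926025390625), (43.906131744384766, 43.538246154785156), 78.11178588867188) hole in tool [-0.39649171 -1.35852582] 17.4083 [ 0.73784043  0.01561119 -0.8333376 ] 45.14803734752896
```

Run:
```python
from h import *
goto([*tw(0,-75),215],[180,0,TY]); wait(.3)
im,C=shot("wrist","mid"); a=np.radians(TY)
R=np.array([[np.cos(a),-np.sin(a)],[np.sin(a),np.cos(a)]])
for n,y,q in(("rd",-24,0),("tsq",74,1)):
    uv=proj(C,[*tw(0,y),68])[0]; h,f=top(im,C,uv,68,q); print(n,uv,f,(h-TC)@R,(np.array(f[0])-TC)@R)
```

```text
rd [281.98691808 144.96407238] ((630.1041259765625, -196.7510986328125), 23.532651901245117) [  0.82472087 -25.05075124] [  0.93616357 -25.01996284]
tsq [282.25962566  24.94769706] ((614.9830322265625, -100.21564483642578), (44.522186279296875, 40.998252868652344), 8.680694580078125) [ 0.26544116 74.73128915] [ 0.36938649 72.69093768]
```

View pics/mid.png

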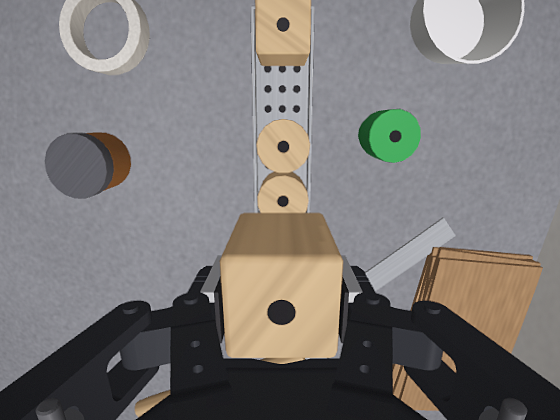

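The round foot is upright in the tray at (283,146), y −25 mm. The square foot is held straight, hole at (281,312), and has 52 mm of room, so I'll place it.

Run:
```python
from h import *
place(-.2,25.2,(-.4,-1.36))
grip(85)
goto([*tw(0,0),205],[180,0,TY]); wait(.3)
im,C=shot("wrist","tray2"); a=np.radians(TY)
R=np.array([[np.cos(a),-np.sin(a)],[np.sin(a),np.cos(a)]])
for n,y,q in(("tsq",74.3,1),("sq",25,1),("rd",-25,0),("trd",-75,0)):
    uv=proj(C,[*tw(0,y),68])[0]; h,f=top(im,C,uv,68,q,28); print(n,(h-TC)@R,f)
ims=[im]
# over the handle
goto([490,265,255],[180,0,9]); wait(.3); im,C=shot("wrist","hand"); ims.append(im); print(get_obs()["t"],get_obs()["tcp_pos"],get_obs()["joint_pos"].round())
cv2.imwrite("pics/m2.png",cv2.resize(np.hstack(ims),(800,300))[:,:,::-1])
cv2.imwrite("pics/hc.png",im[:,:,::-1])
```

```text
at 40 [0.32814679 0.19413907 0.5845494 ] [ 623.02532431 -148.84441288   41.26701189] [ 622.09518705 -148.546381  ]
down [0.79090586 0.3805842  3.8459633 ] [ 622.75764853 -148.76307915   32.16027564]
22.9083
tsq [ 0.2216106 74.523352 ] ((614.83056640625, -98.71842193603516), (44.03162384033203, 43.0084228515625), 8.623626708984375)
sq [-0.1159392  23.36207653] ((621.923095703125, -148.5099639892578), (43.89945602416992, 44.07849884033203), 8.659523963928223)
rd [  0.76145913 -25.37436458] ((629.97900390625, -196.83160400390625), 23.419841766357422)
trd [  0.46328129 -75.24566065] ((637.04052734375, -246.1569366455078), 23.39168357849121)
26.0 [490.28054317 264.57156065 254.87483947] [ 21.   3. 100.  -0.  77.  12.]
```

View pics/m2.png

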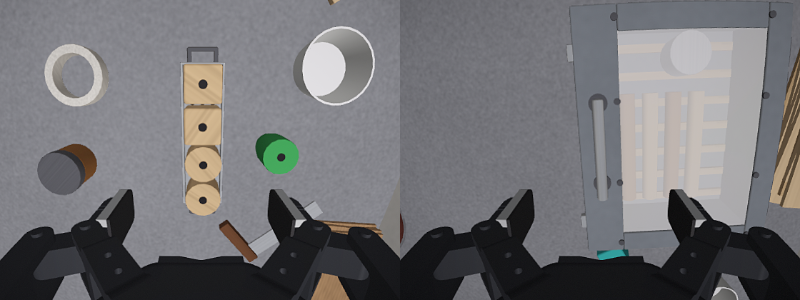

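View pics/hc.png

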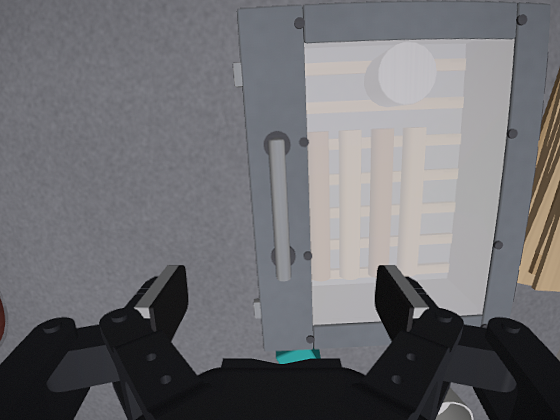

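All four feet stand in a row in the tray, spaced as planned. The handle bar runs from (277,140) to (284,281) in the wrist picture. Next: compute its pose and check it against the lid corners.

Run:
```python
from h import *
C=cam("wrist")
B=ray(C,[(277,140),(284,281)],163)[:,:2]; d=B[0]-B[1]
print("bar",B.round(1),"len",np.linalg.norm(d),"mid",B.mean(0),"yaw",np.degrees(np.arctan2(-d[0],d[1])))
F=ray(C,[(239,8),(264,350)],130)[:,:2]; e=F[0]-F[1]
print("front edge",F.round(1),np.linalg.norm(e),np.degrees(np.arctan2(-e[0],e[1])))
print("perp dist bar-edge",np.cross(e/np.linalg.norm(e),B.mean(0)-F[1]))
Ct=cam("top"); print("top view bar",ray(Ct,[(125,248.5),(162,238)],163)[:,:2])
for b in B: print(proj(Ct,[*b,163]),proj(cam("scene"),[*b,163]))
```

```text
bar [[477.8 320.5]
 [500.4 211.1]] len 111.79515829140136 mid [489.08194609 265.79127919] yaw 11.689212217920547
front edge [[434.1 411.8]
 [495.9 114.5]] 303.689416626054 11.735209725683454
perp dist bar-edge -24.07976050120228
top view bar [[478.02623541 306.12954025]
 [504.1390743  211.9835289 ]]
[[119.36599793 248.64135392]] [[440.86198006 193.08116849]]
[[162.34917361 239.46145739]] [[398.04083442 192.95555028]]<stdin>:7: DeprecationWarning: Arrays of 2-dimensional vectors are deprecated. Use arrays of 3-dimensional vectors instead. (deprecated in NumPy 2.0)
```

Run:
```python
from h import *
Y=11.7; a=np.radians(Y); ux=np.array([np.cos(a),np.sin(a),0])
b0=np.array([489.1,265.8,163.]); hinge=b0+222*ux; hinge[2]=118; dz=17.
grip(50)
p=b0-[0,0,dz]
goto([p[0],p[1],215],[180,0,Y]); move_l(p,[180,0,Y],80); wait(.3); f0=get_obs()["wrist_force"]
print("before",f0,get_obs()["tcp_pos"])
grip(0,100); wait(.3); o=get_obs(); print("grip",o["grip_width"],o["tcp_pos"],o["wrist_force"]-f0)
if 9<o["grip_width"]<16:
    for th in(.02,.04,.06,.085,.115,.15):
        B=hinge+ux*(-222*np.cos(th)+45*np.sin(th))+[0,0,222*np.sin(th)+45*np.cos(th)]
        att=[180,np.degrees(th),Y]; R=Ro.from_euler("xyz",att,degrees=True).as_matrix()
        move_l(B+R@[0,0,dz],att,25); wait(.15); o=get_obs(); print(th,o["tcp_pos"].round(1),(o["wrist_force"]-f0).round(1),round(o["grip_width"],1),o["t"])
    wait(.3)
    shot("scene","end_scene"); im=cv2.imread("pics/end_scene.png"); cv2.imwrite("pics/e.png",cv2.resize(im[120:320,140:530],None,fx=2,fy=2,interpolation=2))
    im=cv2.imread("pics/end_scene.png")
```

```text
before [-0.58424115 -0.89994276 -0.99552737] [489.39749606 265.91241946 146.49793841]
grip 8.494550512649166 [489.28782615 265.83893608 146.32116006] [-0.1086959   0.45709387  4.34517526]
```

The 8.5 mm reading fits a 12 mm bar: the feet read 1 mm low at 40 N, and the squeeze is now 100 N. The bar is held, so I'll lift along the hinge arc.

Run:
```python
from h import *
Y=11.7; a=np.radians(Y); ux=np.array([np.cos(a),np.sin(a),0])
b0=np.array([489.1,265.8,163.]); hinge=b0+222*ux; hinge[2]=118; dz=17.
f0=np.array([-.58,-.9,-1.])
for th in(.02,.04,.06,.085,.115,.15):
    B=hinge+ux*(-222*np.cos(th)+45*np.sin(th))+[0,0,222*np.sin(th)+45*np.cos(th)]
    att=[180,np.degrees(th),Y]; R=Ro.from_euler("xyz",att,degrees=True).as_matrix()
    move_l(B+R@[0,0,dz],att,25); wait(.15); o=get_obs(); print(th,o["tcp_pos"].round(1),(o["wrist_force"]-f0).round(1),round(o["grip_width"],1),o["t"])
    if th==.04 and o["grip_width"]<4: break
wait(.3)
shot("scene","end_scene"); im=cv2.imread("pics/end_scene.png"); cv2.imwrite("pics/e.png",cv2.resize(im[120:320,140:530],None,fx=2,fy=2,interpolation=2))
```

```text
0.02 [489.2 265.8 147.9] [  6.6   2.9 -12. ] 8.5 29.275
0.04 [490.4 266.1 154.5] [ 5.8  2.5 -6.5] 8.2 29.75
0.06 [491.3 266.3 159.8] [ 3.1  1.4 -2.5] 8.8 30.225
0.085 [492.2 266.5 164.6] [ 2.8  1.4 -2.5] 8.8 30.75
0.115 [493.7 266.8 171.2] [ 3.2  2.  -2.7] 8.6 31.3167
0.15 [495.6 267.2 178.8] [ 2.3  2.  -4. ] 9.1 31.9333
```

View pics/e.png

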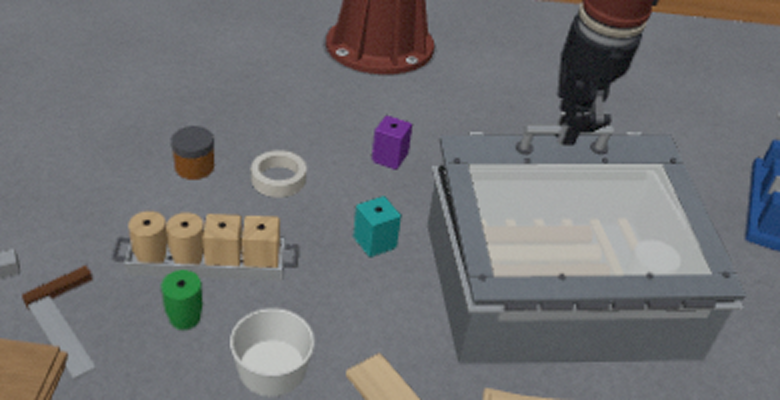

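The picture shows all four feet upright in the tray and the lid visibly raised, with the gripper on the bar. Its front corners are near (443,135) and (676,135) in the crop. I'll check the opening against projected corners.

Run:
```python
from h import *
S=cam("scene"); Y=11.7; a=np.radians(Y); ux=np.array([np.cos(a),np.sin(a),0]); uy=np.array([-ux[1],ux[0],0])
h=np.array([489.1,265.8,0])+222*ux; h[2]=118
for th in(0,.08,.15,.22):
    P=[h+s*150*uy+ux*(-247*np.cos(th)+12*np.sin(th))+[0,0,247*np.sin(th)+12*np.cos(th)] for s in(1,-1)]
    print(th,((proj(S,P)-[140,120])*2).round(0).tolist())
wait(1); o=get_obs(); print(o["t"],o["tcp_pos"],o["wrist_force"],o["grip_width"],np.abs(o["qvel"]).max())
im0=cv2.imread("pics/scene0.png")[120:320,140:530]; im1=cv2.imread("pics/end_scene.png")[120:320,140:530]
m=np.hstack([cv2.resize(i[40:110,200:380],None,fx=2.2,fy=4,interpolation=2) for i in(im0,im1)]); cv2.imwrite("pics/cmp.png",m)
```

```text
0 [[657.0, 155.0], [436.0, 154.0]]
0.08 [[663.0, 144.0], [439.0, 143.0]]
0.15 [[668.0, 135.0], [441.0, 134.0]]
0.22 [[673.0, 126.0], [443.0, 125.0]]
33.2833 [495.65002902 267.19175071 178.83531004] [ 3.24785866  2.61655002 -5.13039884] 8.91515239396089 0.11307928403247124
```

View pics/cmp.png

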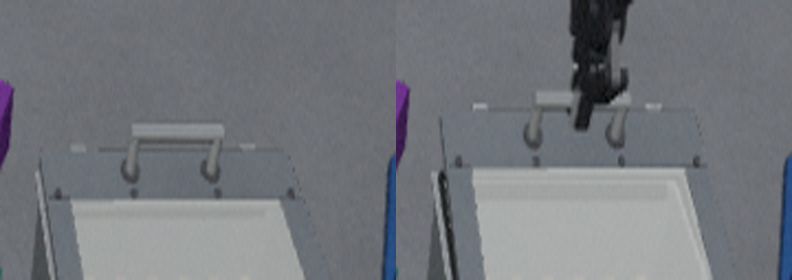

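The front edge rose 10 px between the start and end pictures, which matches 0.15 rad open. The arm is still, the grip is steady, and the weight is on the wrist, so I'm handing in.

```bash
python3 -c "
from station import *
print(sign_off()); print(get_obs()['grip_width'],get_obs()['tcp_pos'])"
```

```text
the job is handed in; nothing more can be done
None
the job is handed in; nothing more can be done
```

I placed the round and then the square foot upright in the tray gap and let go of both. Then I gripped the lid's bar handle, broke the seal slowly along the hinge arc, and handed in at about 33 s (limit 64 s) with the lid held just ajar.

- **Feet:** Along the tray they measured 74.5, 23.4, −25.4 and −75.2 mm, all within 0.8 mm of its centreline. All four were upright in the last scene picture. I inferred that they rest on the floor from the contact force when lowering and the pictures; I did not measure it directly.
- **Lid:** The gripper was commanded to 0.15 rad. The front corners in the scene picture match the projection for 0.15 rad (about 37 mm), and the lid was still. The wrist carried about 4 N, in line with the lid's weight.
- **Grip reading:** The fingers read 8.5–9 mm on the 12 mm bar, so my first check refused the grip and stopped that script before lifting. I put the difference down to give in the pads at 100 N, and the grip held through the break and the lift.
- **Bystanders:** I saw no change in the pictures, but I did not measure their positions.

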